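# Cap the suction stub and hold the sprung gate open

## Task

Close the open suction stub on the joinery bench with its loose plywood cover: lower it on (do not drop it) so that it sits fully seated and level, and let go of it. Then take the sprung gate arm and swing it anticlockwise, seen from above, against its spring right up to its end stop, and keep it there: finish while still holding the arm at the stop, with the cover still seated. Leave the tin, offcut, screwdriver and tape roll where they are.

Things in the scene. Friction and masses are not known exactly. Their poses are not given: they have to be found in the camera images.
- cover_knob (a point): Loose plywood cover, 0.16 kg: a disc 114 mm in diameter and 7 mm thick, with a round dark wooden knob standing on its middle (24 mm diameter, 45 mm high) and below the disc a round spigot (88 mm diameter, 10 mm deep, its foot tapered to 80 mm over 4 mm). It starts on the bench, standing on the spigot, knob up. This point is on the cover's axis, 26 mm above the disc's upper face (19 mm below the knob's top) and 43 mm above the spigot's foot; z is up along the axis.
- cover_seat (a point): Centre of the underside of the cover's disc, where it rests on the rim: 33 mm below cover_knob, 10 mm above the spigot's foot. z is up along the cover's axis.
- stub_rim (a point): Centre of the open mouth of the suction stub, level with its rim, 90 mm above the bench. The stub is an upright round steel duct fixed to the bench: outer diameter 104 mm, bore 96 mm and 85 mm deep, on a round flange of 140 mm diameter, 5 mm thick. The seated cover's disc lies on this rim with its spigot in the bore (4 mm free all round), so that cover_seat coincides with this point. The stub is at the left or the right of the bench and the gate at the other side.
- gate_pivot (a point): On the vertical pivot axis of the sprung gate's arm, 85 mm above the bench. The gate is a green box with a green top plate (top at 68 mm; 170 mm long, 160 mm wide) fixed to the bench; x of this frame is the gate's own x and points away from its front: the arm's sweep is centred on this frame's -x direction, which is world -x (towards the robot's side) to within 0.35 rad. The pivot pin and its spring coil reach up to 118 mm.
- gate_handle (a point): Middle of the part to grip of the upright round black handle on the end of the flat steel gate arm, 140 mm from the pivot axis, 120 mm above the bench. The handle is 20 mm in diameter and stands 58 mm up from the arm (its foot at 87 mm, its top at 145 mm above the bench); the arm is a flat bar 20 mm wide, 79 to 87 mm above the bench, with nothing beneath its outer half.
- gate_arm (a joint): Turn of the gate arm about the vertical pivot, anticlockwise seen from above, in rad. 0: at rest (shut), arm 0.45 rad clockwise from the gate's -x; 0.9: against its end stop, 0.45 rad anticlockwise from the gate's -x. A spring always drives it back to 0: about 3 N at the handle at rest, about 8 N at the end stop. The two small upright pins on the gate's top plate are the stops.
- tin: Bystander: tin, 68 mm diameter, 100 mm high, upright beyond the cover; origin at the centre of its foot.
- offcut: Bystander: wood offcut 120 x 45 x 30 mm, lying; origin at the centre of its underside.
- driver: Bystander: screwdriver lying on the bench; x along it.
- tape: Bystander: roll of tape, 100 mm diameter, 24 mm high, lying flat; origin at the centre of its underside.
Mind the look-alikes: they are no part of the job. What is meant by the part that bears cover_knob is not blue, and is the smaller of those in its own colour.

How it is judged:
By the outcome, as a careful person would: the job done as asked, in the order asked, and still so for the second after the job is handed in, while the arm keeps its last pose, push and grip.
It also fails if it takes over 56 s, if anything falls off the work surface, if the arm or the gripper's body presses on something with over 40 N, if the wrist force passes 120 N, or if a joint passes its speed limit or range.

## Robot

A 7-joint arm with a two-finger parallel gripper is mounted at the origin on the work surface. World frame = base frame: x ahead of the robot, y to its left, z up, the work surface at z = 0. Lengths are in m, angles in degrees, forces in N, time in s.
With the tool pointing down it reaches from about 0.425 to 0.875 m from the base axis. Payload 4.7 kg.
Tool frame: the origin (TCP) lies on the mounting face of the last link; the fingertips stand 182 mm ahead of it and the grasp point (between the pads) lies env.grip_depth ahead of it (env.grip_depth is the distance from the TCP to the grasp point, in m); x points along the fingers, y is the direction in which the jaws open and shut, and the axes are right-handed (so a half turn about x gives the same grasp; the last joint's range is limited). The gripper opens to 87 mm and grips with 3 to 60 N. Pads are 19 mm wide; open, the fingers measure 117 mm over their backs; the gripper's body (75 mm by 190 mm) begins 51 mm behind the grasp point.
Start: joints at [-69.379, 18.392, -4.016, 83.108, 1.295, 78.541, -3.26], TCP at [0.22, 0.612, 0.405] pointing down, gripper open.
Joint ranges: [-163.93, 163.93], [-17.29, 119.83], [-79.2, 71.16], [3.27, 140.29], [-89.18, 269.18], [5.43, 117.66], [-154.24, 154.24]. Speed limits (degrees/s): [147.25, 147.25, 180, 180, 180, 180, 180].

## Interface

Orientations are given as [roll, pitch, yaw] about the fixed x, y, z axes, in that order (R = Rz(yaw) Ry(pitch) Rx(roll)).
In Python, from cell import sensors, viewer, env gives the robot as it stands.
- The arm moves only by the tool carry_out, never from a script. Its argument "moves" is a list of rows, each a list of 4 numbers: the shift along the world's x, y, z in cm, then the turn about the world's z in rad. In form: [[tx, ty, tz, spin], ...]. A call has 1 to 12 rows; each row shifts and turns the pose as measured when the row begins; what a row does not reach is not made up. A row lasts 1/10 s, in which the tool goes at most 50 mm and 8.59 degrees, less where a joint would pass 70% of its speed; a pose out of reach is approached as far as the arm can. A call with a gripper value outside its range is refused whole. "hand" is the finger opening in cm, from 0 to 8.7, set as the call begins (left out, the last holds). The fingers move at their own pace and stop on an object; "force" is the grip in N (left out, the last holds). Time passes only in rows, so rows that do not move let the fingers close. It gives the time, the measured TCP pose, the force and the opening at its end, in the units of the state.
- sensors.get_obs(): the state, without advancing time (a new reading comes with each control period).
- viewer.read_camera(name): name is "scene" or "top" or "wrist"; returns the picture (480x640x3 uint8, red, green, blue); there is no depth.
- viewer.camera_model(name): a dict with "K" (3x3 intrinsics, pixels), "extrinsics" (4x4, takes a point from world to camera coordinates). Camera axes: x right, y down, z forward; pixel columns grow to the right and rows downward; lengths in m; the calibration is good to about 2 mm. A picture is of the moment at which its call begins: read the wrist's pose just before it. camera_model takes no time and is no camera call; for the wrist camera it gives the pose at the moment of the call.
- env.sign_off(): hands the job in, once; it reports no verdict.
The state is a dict: "time_s": time; "qpos": joint angles; "joint_velocities": joint speeds; "effort": joint torques, N m; "tool_pos": TCP position; "tool_rot": TCP orientation; "force": force on the tool from outside, world axes, zero at the start; "wrist_torque": the same for the moment, N m; "grip_width": finger opening in m.
Only numpy, scipy, OpenCV 4.12 (cv2) and the standard library are available. Lean on these libraries where they do the work, as an engineer would, in place of code of your own. Each camera call takes 0.05 s, during which the arm holds its last target. There are 200 camera calls.

## Working session

There is one attempt and no reset: what is moved stays moved. The work goes in short steps, Python scripts to look and compute and a tool call to move; the robot and the scene stay as the last step left them, time stands still between calls to the robot, and variables do not carry over. Pictures are saved under pics/ and viewed, about 8 in all and at most 12, crops included, and the job is handed in when it is done.

Besides the shell and the picture viewer there is one more tool, called after ">>>" as name(argument=value, ...), one argument or row to a line, values as JSON. carry_out: Moves the arm, as the interface text tells. Its arguments: {"type":"object","properties":{"moves":{"type":"array"},"hand":{"type":"number"},"force":{"type":"number"}},"required":["moves"]}

```bash
mkdir -p pics; cat > h.py <<'E'
import numpy as np, cv2
from cell import sensors, viewer, env
def grab(n,f):
    m=viewer.camera_model(n); im=viewer.read_camera(n); cv2.imwrite('pics/'+f,im[:,:,::-1]); np.savez('pics/'+f+'.npz',K=m['K'],E=m['extrinsics']); return im,m
def load(f):
    d=np.load('pics/'+f+'.npz'); return cv2.imread('pics/'+f),{'K':d['K'],'extrinsics':d['E']}
def ray(m,u,v):
    K=np.array(m['K']);E=np.array(m['extrinsics']);R=E[:3,:3];c=-R.T@E[:3,3]
    d=R.T@np.linalg.inv(K)@np.array([u,v,1.]);return c,d/np.linalg.norm(d)
def onz(m,u,v,z):
    c,d=ray(m,u,v);return c+d*(z-c[2])/d[2]
def tri(m1,p1,m2,p2):
    c1,d1=ray(m1,*p1);c2,d2=ray(m2,*p2)
    s=np.linalg.lstsq(np.stack([d1,-d2],1),c2-c1,rcond=None)[0];a=c1+s[0]*d1;b=c2+s[1]*d2
    return (a+b)/2,np.linalg.norm(a-b)
def proj(m,p):
    E=np.array(m['extrinsics']);q=np.array(m['K'])@(E[:3,:3]@np.array(p)+E[:3,3]);return q[:2]/q[2]
E
python3 - <<'E'
from h import *
print(env.grip_depth,sensors.get_obs())
for n in ['scene','top','wrist']:
    im,m=grab(n,n+'0.png'); c,d=ray(m,320,240); print(n,c.round(3),d.round(3))
E
```

```text
0.1635 {'time_s': 0.0, 'qpos': array([-69.37898982,  18.44014037,  -4.01571232,  83.17479252,
         1.29236302,  78.54251292,  -3.2602924 ]), 'joint_velocities': array([-0.03460255,  0.02284386,  0.02916637, -0.06561127,  0.06127223,
       -0.08975971, -0.10685786]), 'effort': array([ 3.09953816e-05, -4.91286063e+01, -4.03533652e-01, -3.12527275e+01,
       -6.38065115e-02,  4.37069067e-02,  1.76980120e-04]), 'tool_pos': array([0.22027066, 0.61131752, 0.40364991]), 'tool_rot': array([ -88.36611765,   89.88760867, -108.17802769]), 'force': array([-0.61679075,  0.4906702 ,  0.04119055]), 'wrist_torque': array([0.06482579, 0.01474364, 0.01645213]), 'grip_width': 0.08737723568465153}
scene [1.5   0.574 1.123] [-0.626 -0.371 -0.686]
top [0.357 0.002 1.19 ] [ 0.165 -0.011 -0.986]
wrist [0.149 0.636 0.384] [ 0.237 -0.079 -0.968]
```

View pics/scene0.png

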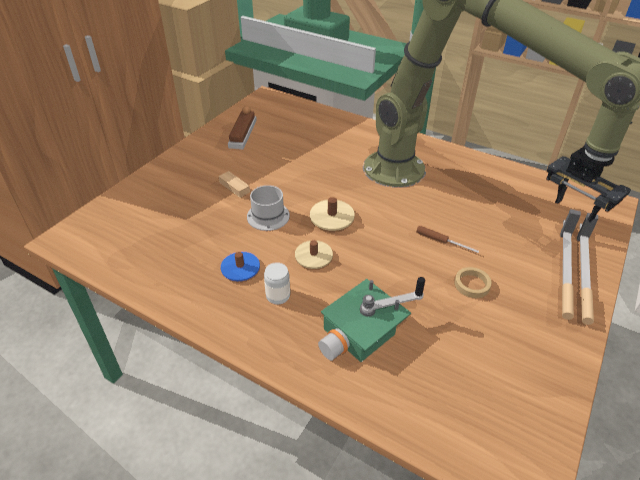

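View pics/top0.png

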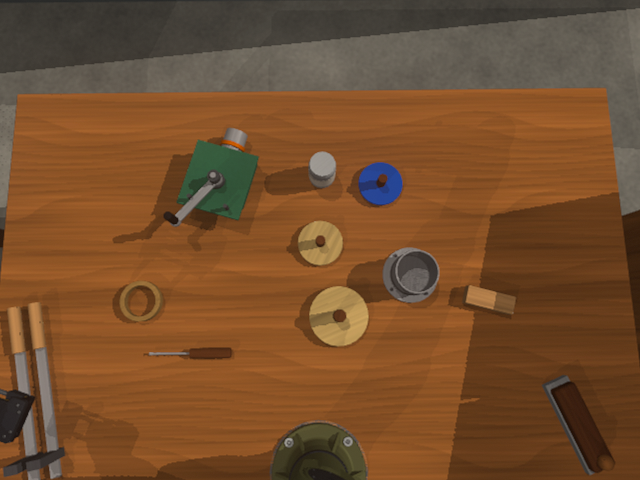

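Three covers appear in the top view. Blue at (380,184) is excluded by colour. Of the two cream ones, at (339,317) and (320,243), the one at (320,243) is smaller, so it fits. I'll confirm it with a crop and measure.

```bash
python3 - <<'E'
from h import *
T,mt=load('top0.png');S,ms=load('scene0.png')
a=cv2.resize(T[130:350,150:450],None,fx=2.6,fy=2.6,interpolation=cv2.INTER_CUBIC)
a=cv2.resize(T[125:355,140:450],(400,297),interpolation=cv2.INTER_CUBIC)
a=cv2.resize(T[130:310,160:450],(800,496),interpolation=cv2.INTER_CUBIC)
cv2.imwrite('pics/ctop.png',a)
cv2.imwrite('pics/cscene.png',cv2.resize(S[180:360,210:500],(800,496),interpolation=cv2.INTER_CUBIC))
def comps(im,lo,hi,mn):
    m=cv2.inRange(cv2.cvtColor(im,cv2.COLOR_BGR2HSV),lo,hi)
    m=cv2.morphologyEx(m,cv2.MORPH_OPEN,np.ones((3,3)))
    for c in cv2.findContours(m,0,2)[0]:
        if cv2.contourArea(c)>mn:
            c=cv2.convexHull(c); print([np.round(x,1) for x in cv2.fitEllipse(c)],cv2.boundingRect(c))
for n,im,p in(('top',T,[(320,230),(339,300),(411,255)]),('scene',S,[(305,258),(330,222),(267,193)])):
    print(n,[cv2.cvtColor(im,cv2.COLOR_BGR2HSV)[v,u] for u,v in p])
    comps(im,(15,40,130),(32,140,255),300)
# predicted disc size
for z in (.017,): print(onz(mt,320,243,z),onz(mt,339,317,z), [np.linalg.norm(onz(mt,320+22,243,z)-onz(mt,320-22,243,z))])
E
```

```text
top [array([ 18, 136, 171], dtype=uint8), array([ 19, 137, 175], dtype=uint8), array([11, 49, 57], dtype=uint8)]
[array([338.3, 315.7]), array([57.7, 59. ]), np.float64(173.9)] (310, 287, 58, 59)
[array([319.9, 242.7]), array([43.4, 43.6]), np.float64(73.1)] (299, 222, 43, 43)
scene [array([ 20,  70, 229], dtype=uint8), array([ 20,  68, 236], dtype=uint8), array([  0,   4, 132], dtype=uint8)]
[array([586.9, 305.6]), array([14.8, 38.8]), np.float64(177.1)] (581, 288, 13, 35)
[array([567.1, 300.5]), array([16.4, 36.9]), np.float64(0.3)] (562, 283, 12, 35)
[array([472.6, 281.7]), array([31.3, 37.6]), np.float64(107.0)] (455, 266, 37, 32)
[array([313.2, 253.8]), array([29.1, 38.8]), np.float64(89.3)] (295, 240, 38, 29)
[array([331.6, 214.2]), array([32.2, 45.5]), np.float64(91.7)] (310, 199, 45, 32)
[array([440. , 230.2]), array([107.3, 345.5]), np.float64(0.0)] (602, 109, 38, 83)
[array([523.5, 106.7]), array([106.5, 153.5]), np.float64(105.3)] (464, 50, 138, 115)
[array([460.5,  73.6]), array([ 51.7, 138.7]), np.float64(17.2)] (427, 12, 66, 125)
[array([565.5,   7.3]), array([ 83., 175.]), np.float64(120.2)] (498, 0, 142, 67)
[array([388. , -23.3]), array([ 45.1, 135.1]), np.float64(168.3)] (372, 0, 43, 42)
[array([362.1,  16.9]), array([29. , 62.5]), np.float64(118.6)] (334, 0, 53, 38)
[array([276.2,   2.6]), array([29.5, 57.5]), np.float64(72.5)] (252, 0, 51, 20)
[array([194.8,  54.8]), array([ 66.8, 164.4]), np.float64(166.8)] (158, 0, 74, 132)
[ 0.54514804 -0.01178662  0.017     ] [ 0.35972534 -0.05566938  0.017     ] [np.float64(0.11126541935908088)]
```

View pics/ctop.png

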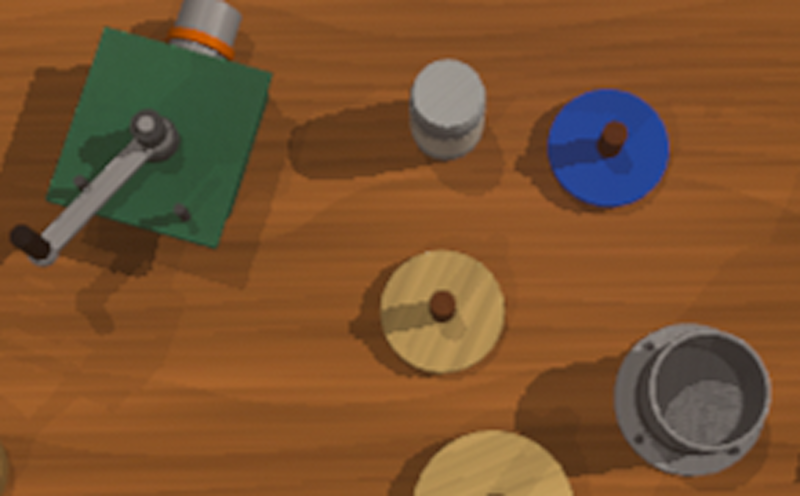

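View pics/cscene.png

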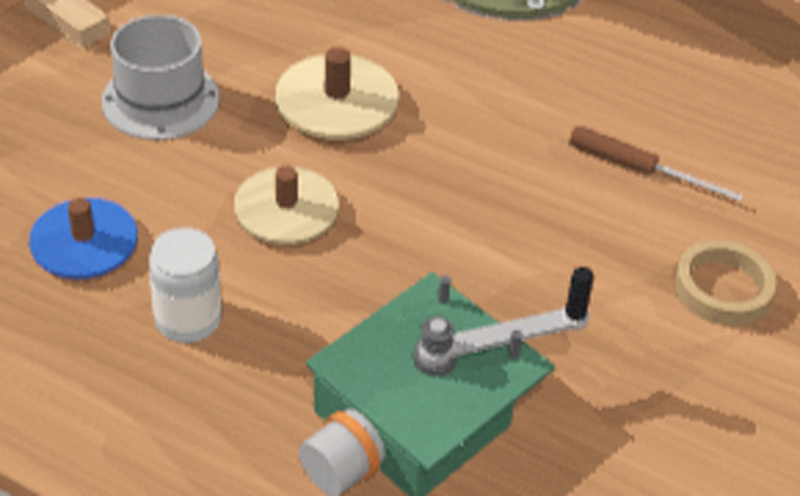

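The crops confirm the target: the small cream cover, top-view crop (442,310), clearly smaller than its cream neighbour. The stub is on the right, at crop (710,391), and the gate is on the left with its handle at (24,237). Next I'll triangulate.

```bash
python3 - <<'E'
from h import *
T,mt=load('top0.png');S,ms=load('scene0.png')
k=290/800
for n,a,b in [('knobtop',(441,302),(286,173)),('rim',(710,391),(157,45)),('handle top',(24,237),(582,272)),('pivot top',(147,121),(437,325)),('tin top',(448,94),(184,248)),('disc',(442.5,312),(287,204))]:
    p,e=tri(mt,(160+a[0]*k,130+a[1]*k),ms,(210+b[0]*k,180+b[1]*k)); print(n,p.round(4),round(e,4))
print(onz(mt,319.9,242.7,.017).round(4))
from scipy.spatial.transform import Rotation as R
o=sensors.get_obs(); M=R.from_euler('xyz',o['tool_rot'],degrees=True).as_matrix();print(M.round(3),o['qpos'])
E
```

```text
knobtop [ 0.5476 -0.0118  0.0585] 0.0016
rim [ 0.4623 -0.2402  0.0807] 0.0013
handle top [0.5928 0.3337 0.1404] 0.0005
pivot top [0.6988 0.24   0.1157] 0.0009
tin top [ 0.7254 -0.0198  0.0989] 0.0002
disc [ 0.5459 -0.0128  0.0102] 0.0003
[ 0.5459 -0.0115  0.017 ]
[[-0.     0.339  0.941]
 [-0.001  0.941 -0.339]
 [-1.    -0.001  0.   ]] [-69.37883701  18.43162638  -4.01651911  83.1579618    1.29319019
  78.53985079  -3.26018149]
```

>>> carry_out(
  moves=[
    [2.3,-4.4,0,-0.09],
    [2.3,-4.4,0,-0.09],
    [2.3,-4.4,0,-0.09],
    [2.3,-4.4,0,-0.09],
    [2.3,-4.4,0,-0.09],
    [2.3,-4.4,0,-0.09],
    [2.3,-4.4,0,-0.09],
    [2.3,-4.4,0,-0.09],
    [2.3,-4.4,0,-0.09],
    [2.3,-4.4,0,-0.09],
    [2.3,-4.4,0,-0.09],
    [2.3,-4.4,0,-0.09],
  ],
  hand=8.7,
)

```text
time_s: 1.35
tool_pos: [0.4885, 0.0797, 0.3992]
tool_rot: [-151.6, 89.6, 125.1]
force: [1.4, 0.7, -0.3]
grip_width: 0.0867
```

>>> carry_out(
  moves=[
    [2.9,-4.6,-1.5,-0.09],
    [2.8,-4.6,-1.5,-0.09],
    [0,0,0,0],
    [0,0,0,0],
  ],
)

```text
time_s: 1.75
tool_pos: [0.5399, -0.0107, 0.3727]
tool_rot: [-171.0, 89.8, 94.2]
force: [-0.1, 0.5, 0.8]
grip_width: 0.0873
```

```bash
python3 - <<'E'
from h import *
from scipy.spatial.transform import Rotation as R
o=sensors.get_obs(); M=R.from_euler('xyz',o['tool_rot'],degrees=True).as_matrix();print(o['tool_pos'],M.round(3))
im,m=grab('wrist','w1.png'); 
print(proj(m,[.546,-.012,.062]),proj(m,[.546,-.012,.017]),ray(m,320,240))
E
```

```text
[ 0.53990141 -0.01074042  0.37265416] [[-0.     0.996 -0.084]
 [ 0.004 -0.084 -0.996]
 [-1.    -0.001 -0.004]]
[326.4532329  240.66765972] [325.33236699 228.84880996] (array([0.54503238, 0.06277922, 0.35347608]), array([-0.01423267, -0.24530576, -0.96934128]))
```

View pics/w1.png

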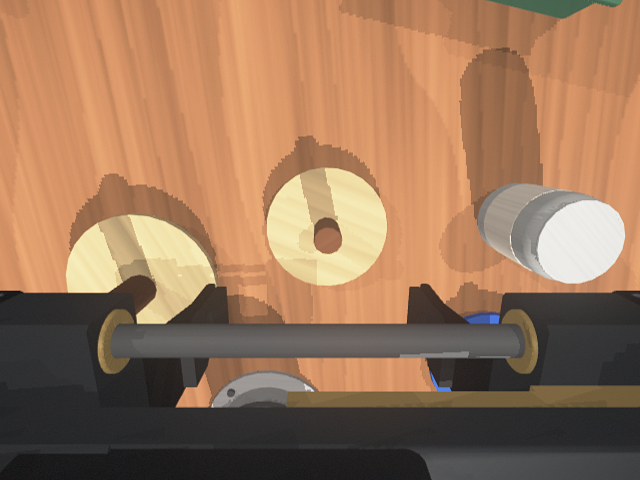

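The wrist view shows the cover disc centred at (327,226), with the knob top near (328,241). The prediction is within about 2 px. I'll check the height from two views and compute the remaining shift.

```bash
python3 - <<'E'
from h import *
W,mw=load('w1.png');T,mt=load('top0.png');S,ms=load('scene0.png')
h=cv2.cvtColor(W,cv2.COLOR_BGR2HSV);print(h[200,290],h[225,320],h[240,328],h[170,400])
m=cv2.inRange(h,(18,50,120),(34,170,255)); m[:150]=0;m[:,:225]=0;m[:,420:]=0;m[295:]=0
m=cv2.morphologyEx(m,cv2.MORPH_OPEN,np.ones((5,5)))
c=max(cv2.findContours(m,0,2)[0],key=cv2.contourArea);e=cv2.fitEllipse(cv2.convexHull(c));print(e)
print('disc ctr wrist z=.017',onz(mw,*e[0],.017), 'top/wrist',tri(mt,(319.9,242.7),mw,e[0]))
k=290/800
print('knob',tri(mt,(160+441*k,130+302*k),mw,(328,241)),tri(ms,(210+286*k,180+173*k),mw,(328,241)))
E
```

```text
[ 23  77 241] [ 13 115 111] [ 10 126 170] [ 12 131 218]
((326.3641052246094, 226.24220275878906), (117.46233367919922, 120.21333312988281), 84.67999267578125)
disc ctr wrist z=.017 [ 0.54716567 -0.00958349  0.017     ] top/wrist (array([ 0.54729882, -0.01158957,  0.00795181]), np.float64(0.00019173477173747055))
knob (array([ 0.54672133, -0.01138022,  0.06455121]), np.float64(0.0012195877259632017)) (array([ 0.5472022 , -0.01324463,  0.05770208]), np.float64(0.0005149899850029365))
```

>>> carry_out(
  moves=[
    [0.7,0,-3.6,0],
    [0,0,-4,0],
    [0,0,-4,0],
    [0,0,-3,0],
    [0,0,-1,0],
    [0,0,0,0],
  ],
  hand=5,
)

```text
time_s: 2.4
tool_pos: [0.5456, -0.002, 0.2152]
tool_rot: [152.2, 89.4, 58.3]
force: [0.1, 0.7, 1.1]
grip_width: 0.052
```

>>> carry_out(
  moves=[
    [0.1,-0.8,-0.3,0],
    [0,0,0,0],
  ],
)

```text
time_s: 2.6
tool_pos: [0.5477, -0.0093, 0.2146]
tool_rot: [142.4, 89.2, 48.7]
force: [-0.1, -0.3, -0.5]
grip_width: 0.0503
```

```bash
python3 - <<'E'
from h import *
from scipy.spatial.transform import Rotation as R
o=sensors.get_obs(); M=R.from_euler('xyz',o['tool_rot'],degrees=True).as_matrix();print(o['tool_pos'],M.round(3),o['qpos'],o['force'])
E
```

```text
[ 0.54769924 -0.00930901  0.21462086] [[ 0.009  0.998 -0.065]
 [ 0.011 -0.065 -0.998]
 [-1.     0.009 -0.011]] [-28.33574045  17.42975749  30.54634567 110.62802031 -11.57298258
  54.2719627    4.05558799] [-0.13323406 -0.28603692 -0.45493132]
```

>>> carry_out(
  moves=[
    [0,-0.1,-0.5,0],
    [0,0,-0.2,0],
    [0,0,0,0],
  ],
)

```text
time_s: 2.9
tool_pos: [0.5494, -0.0107, 0.2105]
tool_rot: [131.6, 88.9, 37.8]
force: [-0.4, -0.0, -0.2]
grip_width: 0.0498
```

>>> carry_out(
  moves=[
    [0,0,0,0],
    [0,0,0,0],
    [0,0,0,0],
    [0,0,0,0],
  ],
  hand=0,
  force=30,
)

```text
time_s: 3.3
tool_pos: [0.5493, -0.0107, 0.211]
tool_rot: [133.0, 88.9, 39.3]
force: [-1.6, -0.6, 1.8]
grip_width: 0.0256
```

>>> carry_out(
  moves=[
    [0,0,1,0],
    [0,0,2,0],
    [0,0,3,0],
    [0,0,3,0],
    [0,0,3,0],
    [0,0,1,0],
    [0,0,0,0],
  ],
)

```text
time_s: 4.0
tool_pos: [0.547, -0.0111, 0.3458]
tool_rot: [138.0, 89.1, 44.2]
force: [-0.2, -0.3, -1.8]
grip_width: 0.023
```

```bash
python3 - <<'E'
from h import *
from scipy.spatial.transform import Rotation as R
o=sensors.get_obs(); M=R.from_euler('xyz',o['tool_rot'],degrees=True).as_matrix();print(o['tool_pos'],M.round(3),o['force'])
im,m=grab('wrist','w2.png'); grab('top','top2.png'); a=grab('scene','scene2.png')
E
```

```text
[ 0.54702346 -0.01112354  0.34578816] [[ 0.012  0.998 -0.066]
 [ 0.011 -0.067 -0.998]
 [-1.     0.011 -0.012]] [-0.21711874 -0.3249652  -1.77944473]
```

View pics/w2.png

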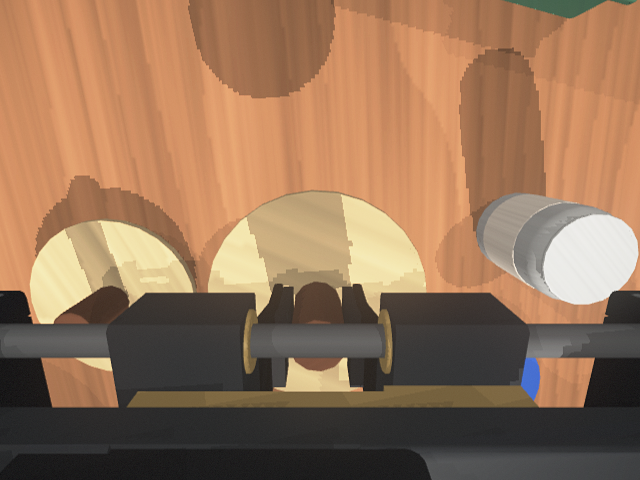

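The cover is held and looks level. Its disc spans columns 208 to 427, cut off below row 292. Next I'll go beside the stub, so the wrist camera sees the rim free of the gripper.

>>> carry_out(
  moves=[
    [0.4,-2,0,0],
    [0.5,-3,0,0],
    [0.5,-3,0,0],
    [0.5,-3,0,0],
    [0.5,-3,0,0],
    [0.5,-3,0,0],
    [0.5,-3,0,0],
    [0.5,-3,0,0],
    [0.4,-3,0,0],
    [0.2,-2,0,0],
    [0,0,0,0],
    [0,0,0,0],
  ],
)

```text
time_s: 5.35
tool_pos: [0.5853, -0.2964, 0.3166]
tool_rot: [-109.0, 87.9, 157.4]
force: [-0.5, 0.2, -1.1]
grip_width: 0.023
```

```bash
python3 - <<'E'
from h import *
from scipy.spatial.transform import Rotation as R
o=sensors.get_obs(); M=R.from_euler('xyz',o['tool_rot'],degrees=True).as_matrix();print(repr(o['tool_pos']),M.round(3),o['force'])
im,m=grab('wrist','w3.png')
E
```

```text
array([ 0.58534713, -0.2963892 ,  0.31662336]) [[-0.035  0.997 -0.062]
 [ 0.014 -0.061 -0.998]
 [-0.999 -0.035 -0.012]] [-0.48852173  0.20745202 -1.1249267 ]
```

View pics/w3.png

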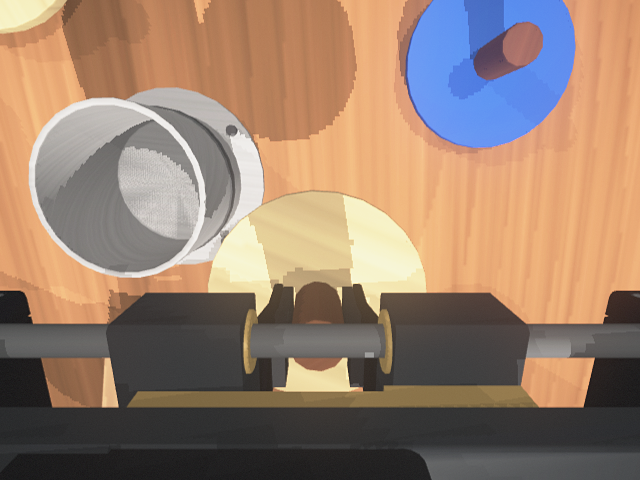

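The stub rim spans columns 28 to 205 and rows 97 to 277. The cover is lower right, with its arc top at (315,190). The tool has tilted about 2°, so I'll keep an eye on that.

```bash
cat > r.py <<'E'
from h import *
from scipy.optimize import least_squares
def circ(P):
    f=lambda q:np.hypot(P[:,0]-q[0],P[:,1]-q[1])-q[2]
    s=least_squares(f,[*P.mean(0),.05],loss='soft_l1',f_scale=.001);return s.x,np.abs(s.fun).mean()
E
python3 - <<'E'
from r import *
W,m=load('w3.png');h=cv2.cvtColor(W,cv2.COLOR_BGR2HSV)
# rim outer edge: for angles around guess, walk inwards from outside until grey (low saturation)
c0=np.array([117,187.]);g=h[:,:,1]<60
pts=[]
for a in np.deg2rad(np.arange(95,300,4)):
    for r in np.arange(115,60,-.5):
        u,v=c0+r*np.array([np.cos(a),np.sin(a)])
        u,v=int(round(u)),int(round(v))
        if 0<=u<640 and 0<=v<480 and g[v,u]: pts.append((u,v));break
P=np.array(pts,float);print(len(P),P[::8].tolist())
for z in (.08,.09): 
    q,e=circ(np.array([onz(m,*p,z)[:2] for p in P]));print('rim',z,q,e)
b=cv2.fitEllipse(P.astype(np.float32));print(b)
T,mt=load('top2.png');print('top bore/rim', 'ray at .09', onz(mt,160+710*290/800,130+391*290/800,.09), tri(mt,(160+710*.3625,130+391*.3625),m,b[0]))
E
python3 - <<'E'
from r import *
for f,tz,tp in(('w2.png',.3458,(.547,-.0111)),('w3.png',.3166,(.5853,-.2964))):
    W,m=load(f);h=cv2.cvtColor(W,cv2.COLOR_BGR2HSV)
    g=cv2.inRange(h,(18,40,90),(34,170,255))
    pts=[]
    for u in range(225,412,4):
        col=np.where(g[150:290,u]>0)[0]
        if len(col):pts.append((u,150+col[0]))
    P=np.array(pts,float)
    q,e=circ(np.array([onz(m,*p,tz-.194)[:2] for p in P]));print(f,len(P),'disc',q,e,'rel tcp',q[:2]-tp)
E
```

```text
52 [[109.0, 274.0], [67.0, 253.0], [39.0, 217.0], [29.0, 170.0], [48.0, 122.0], [93.0, 98.0], [147.0, 90.0]]
rim 0.08 [ 0.45896239 -0.23937967  0.05491508] 0.0013973319651466704
rim 0.09 [ 0.46493441 -0.23861056  0.0524359 ] 0.001338544663389174
((173.4144287109375, 194.2600555419922), (200.8126983642578, 298.5106506347656), 103.61091613769531)
top bore/rim ray at .09 [ 0.46169595 -0.2387646   0.09      ] (array([ 0.46820322, -0.24963229,  0.02768731]), np.float64(0.005506202630425882))
w2.png 47 disc [ 0.54760812 -0.01181136  0.05553087] 0.00012120283531975419 rel tcp [ 0.00060812 -0.00071136]
w3.png 47 disc [ 0.57693896 -0.29728843  0.05632081] 0.00015803289958631208 rel tcp [-0.00836104 -0.00088843]
```

>>> carry_out(
  moves=[
    [0,0,1.5,0],
    [-1.5,0.7,1.5,0],
    [-2,1,0.2,0],
    [-2,1,0.2,0],
    [-2,1,0.2,0],
    [-2,1,0.2,0],
    [-1.5,0.8,0.2,0],
    [0,0,0,0],
    [0,0,0,0],
  ],
)

```text
time_s: 6.3
tool_pos: [0.4745, -0.2282, 0.3649]
tool_rot: [-127.0, 88.1, 140.5]
force: [-0.2, -0.6, -0.7]
grip_width: 0.0232
```

```bash
cat > st.py <<'E'
from h import *
from scipy.spatial.transform import Rotation as R
o=sensors.get_obs(); M=R.from_euler('xyz',o['tool_rot'],degrees=True).as_matrix();print(o['tool_pos'].round(4),'x',M[:,0].round(3),'y',M[:,1].round(3),o['force'].round(1),o['qpos'].round(1),'disc',(o['tool_pos']+.194*M[:,0]).round(4))
E
python3 st.py
```

```text
[ 0.4745 -0.2282  0.3649] x [-0.026  0.021 -0.999] y [ 0.999 -0.043 -0.027] [-0.2 -0.6 -0.7] [-15.1   5.9  40.8 104.2  -4.5  73.2  24.6] disc [ 0.4695 -0.2241  0.171 ]
```

>>> carry_out(
  moves=[
    [-0.2,-0.5,-0.5,0],
    [-0.2,-0.6,-1,0],
    [0,-0.1,-1.2,0],
    [0,-0.1,-1.2,0],
    [0,0,-0.5,0],
    [0,0,0,0],
  ],
)

```text
time_s: 6.9
tool_pos: [0.4715, -0.243, 0.316]
tool_rot: [-121.7, 88.0, 145.8]
force: [0.2, -0.4, -1.5]
grip_width: 0.0229
```

```bash
python3 st.py
```

```text
[ 0.4715 -0.243   0.316 ] x [-0.028  0.019 -0.999] y [ 0.999 -0.043 -0.029] [ 0.2 -0.4 -1.5] [-13.1   9.6  41.3 107.1  -7.   67.8  28.3] disc [ 0.466  -0.2392  0.1221]
```

>>> carry_out(
  moves=[
    [0,0.4,-0.5,0],
    [0,0,0,0],
  ],
)

```text
time_s: 7.1
tool_pos: [0.4715, -0.2386, 0.3101]
tool_rot: [-120.8, 88.0, 146.7]
force: [-0.6, -0.4, -2.5]
grip_width: 0.0228
```

```bash
python3 st.py; python3 - <<'E'
from h import *
im,m=grab('scene','scene3.png')
cv2.imwrite('pics/c3.png',cv2.resize(im[130:250,190:350,::-1],(800,600),interpolation=cv2.INTER_CUBIC))
E
```

```text
[ 0.4715 -0.2386  0.3101] x [-0.029  0.019 -0.999] y [ 0.999 -0.043 -0.03 ] [-0.6 -0.4 -2.5] [-13.3   9.7  41.1 107.6  -7.1  67.2  27.9] disc [ 0.4659 -0.2348  0.1162]
```

View pics/c3.png

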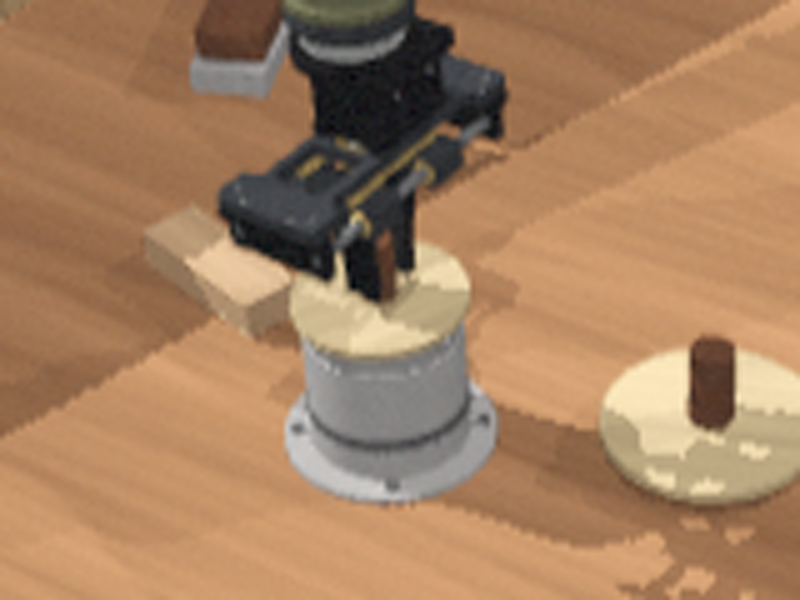

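```bash
python3 - <<'E'
from h import *
W,m=load('scene3.png')
f=lambda p:((proj(m,p)-[190,130])*5).round(1)
print('flange',f([.464,-.2385,.005]),'rim',f([.464,-.2385,.09]),'disc est',f([.4643,-.238,.116]),'at target',f([.464,-.2385,.116]))
h=cv2.cvtColor(W,cv2.COLOR_BGR2HSV)
m1=cv2.inRange(h,(16,40,120),(34,140,255));m1[:,:245]=0;m1[:,288:]=0;m1[:178]=0;m1[203:]=0
P=[]
for v in range(183,202):
    c=np.where(m1[v])[0]; 
    if len(c):P.append((v,c[0],c[-1]))
print(P)
E
```

```text
flange [391.4 424. ] rim [383.3 322.1] disc est [381.1 290.1] at target [380.7 289.6]
[(183, np.int64(245), np.int64(282)), (184, np.int64(245), np.int64(282)), (185, np.int64(245), np.int64(283)), (186, np.int64(245), np.int64(283)), (187, np.int64(245), np.int64(283)), (188, np.int64(248), np.int64(283)), (189, np.int64(247), np.int64(283)), (190, np.int64(247), np.int64(283)), (191, np.int64(247), np.int64(283)), (192, np.int64(248), np.int64(283)), (193, np.int64(245), np.int64(282)), (194, np.int64(248), np.int64(282)), (195, np.int64(249), np.int64(281)), (196, np.int64(249), np.int64(280)), (197, np.int64(250), np.int64(278)), (198, np.int64(252), np.int64(277)), (199, np.int64(253), np.int64(275)), (200, np.int64(255), np.int64(273)), (201, np.int64(257), np.int64(270))]
```

All agree: the flange is predicted at 391.4 and measured at 391.5, and the disc is predicted at 381 and measured at 380. Lowering gently.

>>> carry_out(
  moves=[
    [0,0,-0.4,0],
    [0,-0.03,-0.4,0],
    [0,0,-0.3,0],
    [0,0,0,0],
  ],
)

```text
time_s: 7.55
tool_pos: [0.4721, -0.2393, 0.2998]
tool_rot: [-122.7, 88.2, 144.8]
force: [-0.1, 0.3, -2.5]
grip_width: 0.0235
```

```bash
python3 st.py
```

```text
[ 0.4721 -0.2393  0.2998] x [-0.026  0.018 -1.   ] y [ 0.999 -0.043 -0.027] [-0.1  0.3 -2.5] [-13.   10.5  41.1 108.2  -7.8  65.9  28.5] disc [ 0.4671 -0.2358  0.1059]
```

>>> carry_out(
  moves=[
    [-0.1,0,-0.3,0],
    [0,0,-0.3,0],
    [0,0,0,0],
  ],
)

```text
time_s: 7.85
tool_pos: [0.4711, -0.2394, 0.2935]
tool_rot: [-122.9, 88.2, 144.6]
force: [-0.0, -0.1, -1.0]
grip_width: 0.023
```

```bash
python3 st.py
```

```text
[ 0.4711 -0.2394  0.2935] x [-0.026  0.018 -1.   ] y [ 0.999 -0.043 -0.026] [-0.  -0.1 -1. ] [-12.9  10.8  41.  108.7  -8.   65.1  28.8] disc [ 0.4661 -0.2359  0.0995]
```

>>> carry_out(
  moves=[
    [0,0,-0.2,0],
    [0,0,-0.2,0],
    [0,0,-0.2,0],
    [0,0,0,0],
  ],
)

```text
time_s: 8.25
tool_pos: [0.4709, -0.2404, 0.2927]
tool_rot: [-128.9, 88.1, 138.6]
force: [0.4, -0.9, -2.5]
grip_width: 0.023
```

```bash
python3 st.py
```

```text
[ 0.4709 -0.2404  0.2927] x [-0.025  0.022 -0.999] y [ 0.999 -0.044 -0.026] [ 0.4 -0.9 -2.5] [-12.7  10.9  41.1 108.7  -8.4  65.1  29.1] disc [ 0.466  -0.2361  0.0988]
```

>>> carry_out(
  moves=[
    [0,0,-0.6,0],
  ],
)

```text
time_s: 8.35
tool_pos: [0.471, -0.241, 0.2901]
tool_rot: [-131.4, 88.0, 136.1]
force: [-15.2, 7.3, 43.7]
grip_width: 0.0235
```

```bash
python3 st.py
```

```text
[ 0.471  -0.241   0.2901] x [-0.025  0.024 -0.999] y [ 0.999 -0.044 -0.026] [-15.2   7.3  43.7] [-12.5  11.2  41.  108.8  -8.7  64.9  29.4] disc [ 0.4662 -0.2364  0.0962]
```

>>> carry_out(
  moves=[
    [0,0,0,0],
    [0,0,0,0],
  ],
)

```text
time_s: 8.55
tool_pos: [0.4713, -0.2415, 0.2914]
tool_rot: [-134.2, 88.1, 133.3]
force: [-0.9, 1.2, -2.2]
grip_width: 0.0233
```

```bash
python3 st.py;  python3 - <<'E'
from h import *
im,m=grab('scene','scene4.png')
cv2.imwrite('pics/c4.png',cv2.resize(im[150:230,220:326,::-1],(795,600),interpolation=cv2.INTER_CUBIC))
E
```

```text
[ 0.4713 -0.2415  0.2914] x [-0.023  0.024 -0.999] y [ 0.999 -0.044 -0.024] [-0.9  1.2 -2.2] [-12.5  11.1  41.  108.7  -8.7  64.9  29.4] disc [ 0.4669 -0.2368  0.0975]
```

View pics/c4.png

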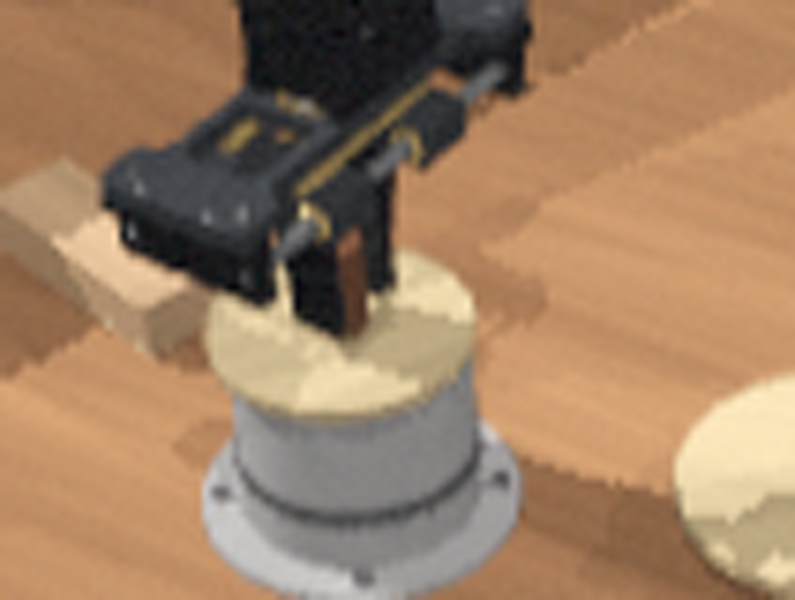

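>>> carry_out(
  moves=[
    [-0.1,0.15,-0.1,0],
    [0,0,-0.1,0],
    [0,0,0,0],
  ],
  force=3,
)

```text
time_s: 8.9
tool_pos: [0.4706, -0.2405, 0.2893]
tool_rot: [-133.3, 88.2, 134.1]
force: [-0.9, -0.1, 2.3]
grip_width: 0.0242
```

>>> carry_out(
  moves=[
    [0,0,0,0],
    [0,0,0,0],
    [0,0,0,0],
  ],
  hand=5,
)

```text
time_s: 9.2
tool_pos: [0.4705, -0.2399, 0.2884]
tool_rot: [-132.6, 88.2, 134.8]
force: [0.0, 0.4, -0.2]
grip_width: 0.0406
```

```bash
python3 st.py
```

```text
[ 0.4705 -0.2399  0.2884] x [-0.023  0.023 -0.999] y [ 0.999 -0.044 -0.024] [ 0.   0.4 -0.2] [-12.6  11.1  41.  109.1  -8.7  64.5  29.3] disc [ 0.4662 -0.2355  0.0945]
```

>>> carry_out(
  moves=[
    [0,0,1,0],
    [0,0,2,0],
    [0,0,3,0],
    [0,0,4,0],
    [0,0,4,0],
    [0,0,2,0],
    [0,0,0,0],
  ],
  hand=6.5,
)

```text
time_s: 9.9
tool_pos: [0.4683, -0.2395, 0.4568]
tool_rot: [-131.1, 88.1, 136.3]
force: [0.3, -0.2, -0.7]
grip_width: 0.0649
```

```bash
python3 st.py; python3 - <<'E'
from r import *
im,m=grab('wrist','w5.png'); s,ms=grab('scene','scene5.png')
print(proj(m,[.4645,-.2385,.097]),proj(m,[.4645,-.2385,.142]))
W=im[:,:,::-1]; c=s[150:230,220:326,::-1]
W=np.ascontiguousarray(W)
cv2.imwrite('pics/c5.png',np.hstack([cv2.resize(W[40:360,120:520],(400,320)),cv2.resize(np.ascontiguousarray(c),(400,320),interpolation=cv2.INTER_CUBIC)]))
E
```

```text
[ 0.4683 -0.2395  0.4568] x [-0.024  0.023 -0.999] y [ 0.999 -0.045 -0.025] [ 0.3 -0.2 -0.7] [-15.4   2.2  41.4  96.6  -2.1  83.5  23.6] disc [ 0.4637 -0.2351  0.2629]
[323.90364763 233.08536919] [323.49679281 244.34646458]
```

View pics/c5.png

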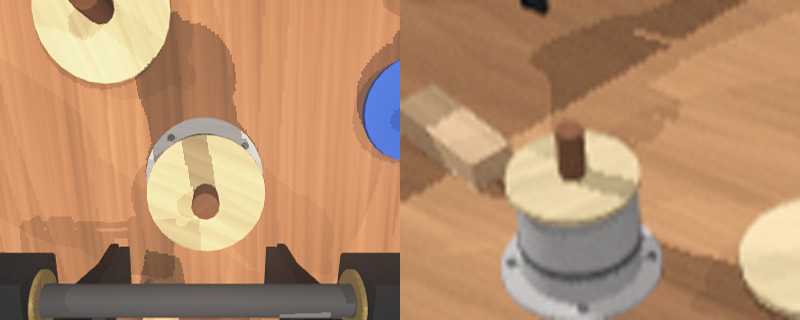

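The cover is released and sits on the stub. The disc centre in the wrist view is at about (326,232), against (324,233) predicted for the seated place, and the side view looks level. I'll check it in numbers.

```bash
python3 - <<'E'
from r import *
W,m=load('w5.png');S,ms=load('scene5.png')
def disc(im,m,box,lo,hi):
    h=cv2.cvtColor(im,cv2.COLOR_BGR2HSV);g=cv2.inRange(h,lo,hi);x0,y0,x1,y1=box;k=np.zeros_like(g);k[y0:y1,x0:x1]=g[y0:y1,x0:x1]
    k=cv2.morphologyEx(k,cv2.MORPH_OPEN,np.ones((3,3)))
    c=cv2.convexHull(max(cv2.findContours(k,0,2)[0],key=cv2.contourArea))[:,0].astype(float);return c
a=disc(W,m,(255,160,395,300),(18,50,100),(34,170,255));ea=cv2.fitEllipse(a.astype(np.float32));print(ea)
for z in(.092,.097,.102):print(z,circ(np.array([onz(m,*p,z)[:2] for p in a])))
b=disc(S,ms,(240,170,292,215),(16,40,120),(34,140,255));eb=cv2.fitEllipse(b.astype(np.float32));print(eb)
print('tri disc',tri(m,ea[0],ms,eb[0]))
print('scene circ fit upper',circ(np.array([onz(ms,*p,.097)[:2] for p in b])))
E
```

```text
((325.45318603515625, 232.4342498779297), (115.70640563964844, 118.30531311035156), 94.98339080810547)
0.092 (array([ 0.4656282 , -0.24128086,  0.05742074]), np.float64(0.00014640136324822642))
0.097 (array([ 0.46569283, -0.24018793,  0.05659342]), np.float64(0.0001442987853925932))
0.102 (array([ 0.46575745, -0.239095  ,  0.05576609]), np.float64(0.00014219594376503085))
((265.1849365234375, 194.12429809570312), (23.965740203857422, 36.56013870239258), 85.44540405273438)
tri disc (array([ 0.46668982, -0.24031554,  0.09200197]), np.float64(0.0030033182929061963))
scene circ fit upper (array([ 0.47136521, -0.23896718,  0.05922529]), np.float64(0.0014418299358979522))
```

The numbers agree with seated and level: the radius matches at z≈0.0945 and the circle residual is 0.14 mm. Now over to the gate handle.

>>> carry_out(
  moves=[
    [0.8,3,0,0.05],
    [1,4.2,0,0.07],
    [1,4.2,0,0.07],
    [1,4.2,0,0.07],
    [1,4.2,0,0.07],
    [1,4.2,0,0.07],
    [1,4.2,0,0.07],
    [1,4.2,0,0.07],
    [1,4.2,0,0.07],
    [1,4.2,0,0.07],
    [1,4.2,0,0.07],
    [1,4.2,0,0.07],
  ],
  hand=6.5,
)

```text
time_s: 11.2
tool_pos: [0.58, 0.2635, 0.4317]
tool_rot: [-113.7, 86.1, -158.5]
force: [0.8, 0.1, 0.3]
grip_width: 0.0651
```

```bash
python3 st.py
```

```text
[0.58   0.2635 0.4317] x [-0.064 -0.025 -0.998] y [ 0.703  0.708 -0.063] [0.8 0.1 0.3] [-40.1  17.9  17.2  81.6  -5.4  85.2  22.3] disc [0.5677 0.2586 0.2381]
```

>>> carry_out(
  moves=[
    [0.8,2.5,-1.5,0.02],
    [0.8,2.5,-1.5,0],
    [0.7,2.5,-1.5,0],
    [0,0,0,0],
    [0,0,0,0],
  ],
)

```text
time_s: 11.7
tool_pos: [0.6002, 0.3497, 0.3711]
tool_rot: [-113.9, 85.0, -156.9]
force: [0.2, -0.2, 0.7]
grip_width: 0.065
```

```bash
python3 st.py; python3 - <<'E'
from h import *
im,m=grab('wrist','w6.png'); print(proj(m,[.592,.334,.145]),proj(m,[.592,.334,.087]),proj(m,[.698,.24,.118]))
E
```

```text
[0.6002 0.3497 0.3711] x [-0.08  -0.034 -0.996] y [ 0.678  0.731 -0.079] [ 0.2 -0.2  0.7] [-42.7  27.   15.   76.4  -7.3  82.5  19.4] disc [0.5848 0.3431 0.1779]
[320.49504423 294.03177357] [325.84589241 266.87581377] [326.7697425  454.31513225]
```

View pics/w6.png

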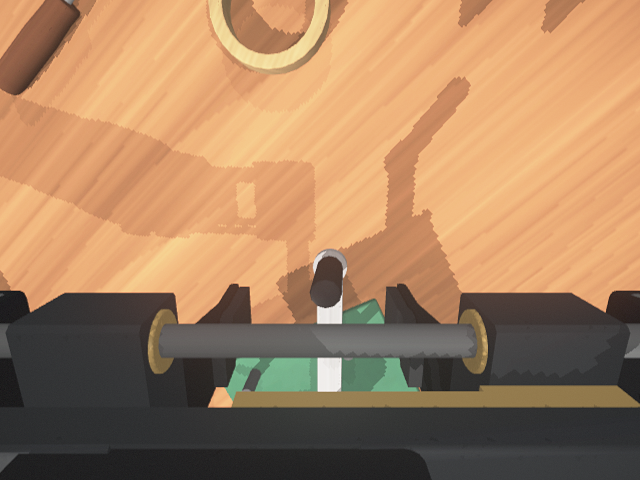

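The handle top is at (325,292) and its foot at (330,265), about 4 px (3 mm) from prediction and between the jaws. Descending.

>>> carry_out(
  moves=[
    [0.4,-0.4,-1.5,0],
    [0.3,-0.4,-2.5,0],
    [0,0,-2.5,0],
    [0,0,-1.2,0],
    [0,0,0,0],
  ],
)

```text
time_s: 12.25
tool_pos: [0.6087, 0.3336, 0.2913]
tool_rot: [-112.7, 85.1, -156.0]
force: [0.4, -0.8, -0.3]
grip_width: 0.0651
```

```bash
python3 st.py
```

```text
[0.6087 0.3336 0.2913] x [-0.078 -0.035 -0.996] y [ 0.684  0.725 -0.079] [ 0.4 -0.8 -0.3] [-41.4  29.8  14.9  81.7  -8.   74.4  21.1] disc [0.5937 0.3269 0.098 ]
```

>>> carry_out(
  moves=[
    [-0.2,0.8,-0.5,0],
    [0,0,0,0],
  ],
)

```text
time_s: 12.45
tool_pos: [0.6072, 0.3412, 0.2874]
tool_rot: [-112.9, 85.2, -156.3]
force: [0.3, 0.1, -0.6]
grip_width: 0.0652
```

>>> carry_out(
  moves=[
    [0,0,0,0],
    [0,0,0,0],
    [0,0,0,0],
    [0,0,0,0],
    [0,0,0,0],
  ],
  hand=0,
  force=40,
)

```text
time_s: 12.95
tool_pos: [0.6079, 0.3423, 0.2912]
tool_rot: [-113.5, 85.6, -156.9]
force: [-1.0, -0.1, -0.4]
grip_width: 0.0328
```

```bash
python3 st.py
```

```text
[0.6079 0.3423 0.2912] x [-0.071 -0.03  -0.997] y [ 0.685  0.726 -0.071] [-1.  -0.1 -0.4] [-41.9  30.   14.8  81.4  -8.1  74.   20.4] disc [0.5941 0.3364 0.0978]
```

>>> carry_out(
  moves=[
    [0,0,-0.1,0],
    [0,0,0,0],
    [0,0,0,0],
  ],
)

```text
time_s: 13.25
tool_pos: [0.6075, 0.3416, 0.2904]
tool_rot: [-113.4, 85.4, -156.8]
force: [-2.2, -1.3, 0.2]
grip_width: 0.02
```

```bash
python3 st.py
```

```text
[0.6075 0.3416 0.2904] x [-0.073 -0.031 -0.997] y [ 0.685  0.725 -0.073] [-2.2 -1.3  0.2] [-41.8  30.   14.8  81.5  -8.1  74.1  20.4] disc [0.5933 0.3355 0.097 ]
```

>>> carry_out(
  moves=[
    [-0.7,-0.8,0,0.07],
    [-0.63,-0.84,0,0.07],
    [-0.57,-0.9,0,0.07],
    [-0.5,-0.93,0,0.07],
    [-0.43,-0.96,0,0.07],
  ],
)

```text
time_s: 13.75
tool_pos: [0.5789, 0.3054, 0.2907]
tool_rot: [-122.8, 86.6, -145.2]
force: [-0.2, 4.6, -1.3]
grip_width: 0.0192
```

```bash
cat >> st.py <<'E'
g=o['tool_pos']+env.grip_depth*M[:,0];d=g-[.698,.24,0];print('grasp',g.round(4),'r',np.hypot(d[0],d[1]).round(4),'ang',np.degrees(np.arctan2(d[1],d[0])).round(1)%360,'yaw',np.degrees(np.arctan2(M[1,1],M[0,1])).round(1),o['grip_width'],o['wrist_torque'].round(2))
E
python3 st.py
```

```text
[0.5789 0.3054 0.2907] x [-0.049 -0.034 -0.998] y [ 0.381  0.923 -0.05 ] [-0.2  4.6 -1.3] [-39.2  24.4  11.7  89.   -4.7  70.5  40.8] disc [0.5694 0.2988 0.097 ]
grasp [0.5709 0.2998 0.1275] r 0.1405 ang 154.8 yaw 67.6 0.019159547767472994 [ 1.08 -0.51 -0.32]
```

>>> carry_out(
  moves=[
    [-0.42,-0.97,0,0.06],
    [-0.36,-1.0,0,0.06],
    [-0.3,-1.02,0,0.06],
    [-0.24,-1.04,0,0.06],
    [-0.17,-1.05,0,0.06],
    [-0.1,-1.05,0,0.06],
  ],
)

```text
time_s: 14.35
tool_pos: [0.5621, 0.2553, 0.2911]
tool_rot: [-138.3, 88.2, -138.9]
force: [-1.3, 6.0, 0.7]
grip_width: 0.0188
```

```bash
python3 st.py
```

```text
[0.5621 0.2553 0.2911] x [-0.024 -0.021 -0.999] y [ 0.011  1.    -0.021] [-1.3  6.   0.7] [-34.5  19.5   9.1  95.4  -2.8  67.1  64.6] disc [0.5575 0.2513 0.0972]
grasp [0.5582 0.2519 0.1276] r 0.1403 ang 175.1 yaw 89.4 0.01875587121463224 [ 1.32  0.09 -0.2 ]
```

Now 175.1°, with the stop expected near 188°. Continuing in smaller steps.

>>> carry_out(
  moves=[
    [-0.05,-1.0,0,0.05],
    [0,-1.0,0,0.05],
    [0.07,-0.8,0,0.05],
  ],
)

```text
time_s: 14.65
tool_pos: [0.5611, 0.2341, 0.291]
tool_rot: [-158.9, 88.8, -150.3]
force: [-0.9, 5.3, -0.4]
grip_width: 0.0192
```

```bash
python3 st.py
```

```text
[0.5611 0.2341 0.291 ] x [-0.018 -0.01  -1.   ] y [-0.15   0.989 -0.007] [-0.9  5.3 -0.4] [-32.   18.2   8.2  97.   -2.7  66.2  75.5] disc [0.5576 0.2321 0.0971]
grasp [0.5581 0.2325 0.1276] r 0.1401 ang 183.1 yaw 98.6 0.019201346518841325 [ 0.8   0.13 -0.4 ]
```

>>> carry_out(
  moves=[
    [0.07,-0.7,0,0.03],
    [0.08,-0.6,0,0.02],
    [0.05,-0.4,0,0],
  ],
)

```text
time_s: 14.95
tool_pos: [0.5616, 0.2243, 0.291]
tool_rot: [161.3, 89.1, 173.2]
force: [0.3, 6.7, -0.1]
grip_width: 0.0189
```

```bash
python3 st.py
```

```text
[0.5616 0.2243 0.291 ] x [-0.016  0.002 -1.   ] y [-0.207  0.978  0.005] [ 0.3  6.7 -0.1] [-30.8  17.7   7.9  97.7  -3.1  65.7  80. ] disc [0.5585 0.2247 0.097 ]
grasp [0.559  0.2247 0.1275] r 0.1399 ang 186.3 yaw 101.9 0.01886110658833665 [ 0.75  0.09 -0.26]
```

>>> carry_out(
  moves=[
    [0.05,-0.5,0,0],
    [0.06,-0.5,0,0],
  ],
)

```text
time_s: 15.15
tool_pos: [0.5616, 0.2209, 0.2911]
tool_rot: [129.3, 88.9, 141.6]
force: [-0.4, 8.0, 0.1]
grip_width: 0.0191
```

```bash
python3 st.py
```

```text
[0.5616 0.2209 0.2911] x [-0.015  0.012 -1.   ] y [-0.212  0.977  0.015] [-0.4  8.   0.1] [-30.3  17.4   7.9  98.   -3.6  65.3  81. ] disc [0.5587 0.2231 0.0971]
grasp [0.5592 0.2228 0.1276] r 0.1399 ang 187.1 yaw 102.3 0.019070656852783956 [ 0.93  0.13 -0.04]
```

>>> carry_out(
  moves=[
    [0.06,-0.8,0,0],
  ],
)

```text
time_s: 15.25
tool_pos: [0.5616, 0.217, 0.2911]
tool_rot: [114.5, 88.8, 127.1]
force: [1.0, 9.4, -6.8]
grip_width: 0.0191
```

```bash
python3 st.py
```

```text
[0.5616 0.217  0.2911] x [-0.013  0.017 -1.   ] y [-0.217  0.976  0.02 ] [ 1.   9.4 -6.8] [-29.9  17.2   7.9  98.3  -3.9  65.   81.8] disc [0.5591 0.2204 0.0971]
grasp [0.5595 0.2198 0.1276] r 0.14 ang 188.3 yaw 102.5 0.019074949213232245 [ 1.31 -0.32  0.09]
```

>>> carry_out(
  moves=[
    [0.1,-0.8,0,0],
  ],
)

```text
time_s: 15.35
tool_pos: [0.5616, 0.2147, 0.291]
tool_rot: [102.1, 88.4, 114.9]
force: [0.5, 16.1, -3.3]
grip_width: 0.019
```

```bash
python3 st.py
```

```text
[0.5616 0.2147 0.291 ] x [-0.012  0.026 -1.   ] y [-0.222  0.975  0.028] [ 0.5 16.1 -3.3] [-29.6  17.    7.9  98.5  -4.4  64.8  82.6] disc [0.5593 0.2198 0.0971]
grasp [0.5596 0.219  0.1276] r 0.1399 ang 188.6 yaw 102.8 0.0189738635485783 [ 2.47 -0.07 -0.08]
```

The grasp stalls at 188.6° while the force jumps from 8–9 N to 16 N, so this is the stop. I'll push once more to confirm, then look.

>>> carry_out(
  moves=[
    [0.1,-0.8,0,0],
  ],
)

```text
time_s: 15.45
tool_pos: [0.5615, 0.2131, 0.2909]
tool_rot: [94.2, 87.9, 107.4]
force: [0.1, 16.8, -4.2]
grip_width: 0.0192
```

```bash
python3 st.py; python3 - <<'E'
from h import *
t,_=grab('top','topf.png'); s,_=grab('scene','scenef.png')
a=cv2.resize(np.ascontiguousarray(t[120:320,150:450,::-1]),(600,400),interpolation=cv2.INTER_CUBIC)
b=cv2.resize(np.ascontiguousarray(s[180:360,210:480,::-1]),(600,400),interpolation=cv2.INTER_CUBIC)
cv2.imwrite('pics/f.png',cv2.resize(np.vstack([a,b]),(450,600)))
E
python3 st.py
```

```text
[0.5615 0.2131 0.2909] x [-0.011  0.035 -0.999] y [-0.227  0.973  0.037] [ 0.1 16.8 -4.2] [-29.2  16.9   7.8  98.7  -4.8  64.5  83.4] disc [0.5594 0.22   0.0971]
grasp [0.5597 0.2189 0.1275] r 0.1399 ang 188.7 yaw 103.1 0.019236453793584872 [ 2.2  -0.22 -0.08]
[0.5615 0.2132 0.2909] x [-0.011  0.036 -0.999] y [-0.227  0.973  0.037] [ 2.5 14.3 -4.1] [-29.2  16.9   7.8  98.7  -4.8  64.5  83.4] disc [0.5593 0.2201 0.0971]
grasp [0.5597 0.219  0.1276] r 0.1399 ang 188.6 yaw 103.1 0.019500585547598447 [ 2.   -0.28 -0.1 ]
```

View pics/f.png

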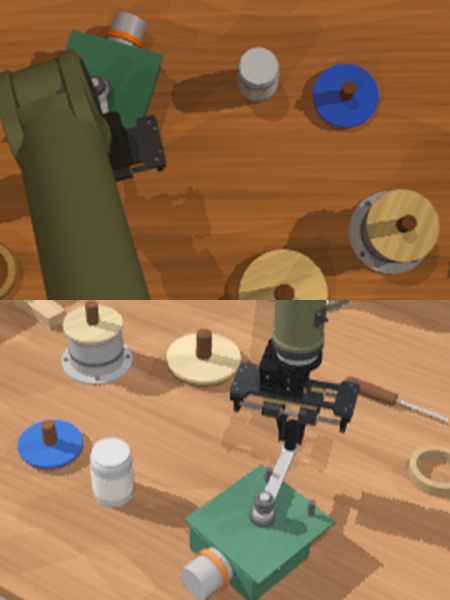

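The final view shows the gate arm held against its far pin at (270,475), the cover seated on the stub at (93,325), and the bystanders unmoved. The push held steady at about 14–17 N through 0.1 s, above the 8 N spring.

```bash
python3 -c "
from cell import env
print(env.sign_off())"
```

```text
the job is handed in; nothing more can be done
None
```

The job is handed in after about 15.6 s: the cover is on the stub and released, and the arm finished holding the gate arm at its end stop.

**Cover:** I took the smaller cream cover by its knob, lowered it into the stub and let it go. Afterwards the wrist view put its centre within about 2 mm of the stub axis, with the disc top at about 94–97 mm (97 mm expected). The circle fitted to 0.14 mm, so it looked seated and level.

**Gate:** The handle turned 51.9° from rest, against the 51.6° given. There it stopped moving, while the push rose to 14–17 N and held. The spring alone gives about 8 N. The last picture shows the arm at its far pin, with the cover still on the stub and the tin unmoved. The screwdriver, tape roll and offcut are only partly in view there and also look unmoved.

**Checks that disagreed or were not clean:**
- **Tool tilt:** the tool drifted a few degrees in tilt during the longer moves. The cover therefore touched the rim about 2–3° off level, and I pressed it level before letting go.
- **Press force:** that press read 44 N at the wrist for one step. It went through the held cover, not the gripper's body, and stayed well under the 120 N wrist limit.
- **Side-view fit:** the scene camera's fit of the seated cover was rougher, about 5 mm off the wrist fit. I trusted the wrist view.

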